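Lock the spindle, fit the burnishing bobbin on its splines and hold it down for the nut

TASK

Change the tool on the bench burnisher: first lock its spindle by sliding the flat lock key (the widest handle, in the knife block's end slot) down into the slot in the work plate, until the key's handle rests on the plate, and leave it there; then put the grooved wooden bobbin on the upright spindle, turn it until the splines mesh and slide it fully home. The nut goes on next, so finish while holding: keep the bobbin gripped and pressed hard down, the sprung collar beneath it bottomed. Leave the sanding drum, felt cone, nut and boot where they are.

Things in the scene. Friction and masses are not known exactly. Their poses are not given: they have to be found in the camera images.
- burnisher_bobbin: the pale hardwood bobbin to fit: upright cylinder 56 mm in diameter, 72 mm tall, 0.19 to 0.29 kg, three round grooves (5 to 6.5 mm deep) around its lower half, above them a plain band 36 mm high to grip. Origin: centre of its underside, z up along its axis. Starts standing on the bench at any yaw
- bobbin_bore (a point): centre of the bobbin's bore at its top face, 72 mm above its origin, same axes. The steel bore goes right through, alike from end to end: 33 mm across, with six straight lands 4.4 mm wide standing inward to a free diameter of 25 mm. The gaps between lands (keyways) lie at 0, 60, 120, 180, 240, 300 degrees about z from the x axis
- spindle_seat (a point): point on the upright spindle's axis, 122 mm above the bench, where the bobbin's underside is when home; turns with the spindle, z up. From here up to 40 mm: splines, a core 22 mm in diameter with six keys 6 mm wide, 30 mm over their tips, at 0, 60, 120, 180, 240, 300 degrees from the x axis. Chamfered on top; they mesh with the bore within about 6 degrees, 1.4 mm play
- spindle_tip (a point): top of the spindle, 84 mm above spindle_seat, same axes. From 40 to 84 mm above spindle_seat the spindle is a round threaded nose 20 mm in diameter with a cone tip; it stands 12 mm out of the bobbin when that is home. Unlocked, the spindle turns when twisted with more than 0.15 N m; with the lock key in it is held
- machine: the bench burnisher, fixed: grey steel box with a steel work plate 230 mm square, its upper face 108 mm above the bench. Origin: centre of its underside, on the spindle's axis; x away from its switch box. Around the spindle's foot stands a flange 54 mm wide, 10 mm high, with the collar on it
- lock_key: flat steel key that starts upright in the pale wooden knife block (its end slot): blade 5 mm thick (x), 24 mm wide (y), 45 mm long, pointing down with a tapered tip, under a dark wooden handle 14 mm thick (x), 36 mm wide (y), 34 mm tall to pinch across its thickness. Origin: middle of the handle's underside, where the blade begins; z up. 0.09 kg; either face may go either way
- lock_slot (a point): centre of the mouth of the slot for the key, in the work plate's upper face, 80 mm from the spindle's axis; z up. The slot is 7 mm wide (x) and 26 mm long (y, in line with the spindle), its sides 28 mm deep, deep enough for the whole blade, which drops into a notch of the spindle's lock disc below (the spindle is parked with a notch there). The key is home when its origin is here
- knife_block: fixed pale wooden block 70 mm (x) by 140 mm (y) by 60 mm high, three slots in a row along y: the key in the one 43 mm from the middle towards +y, standing with its handle on the block, two knives with round handles, 16 mm thick, in the others, tops 93 mm above the bench. Origin: centre of its underside
- collar (a joint): the sprung collar, a steel disc 47 mm in diameter around the spindle's foot: 0 = up (its top is then 6 mm above spindle_seat), 0.006 m = pressed right down onto a hard stop. Its spring pushes up with 4 N at the top, 8.5 N right down: more than the bobbin's weight, so the bobbin rises 6 mm if let go
- sanding_drum: bystander: plain, ungrooved brown sanding drum, 50 mm in diameter, 90 mm tall, with the same bore, standing on the bench. Origin: centre of its underside
- felt_cone: bystander: tapered grey felt cone, 58 mm wide at the foot, 42 mm at the top, 72 mm tall, with the same bore, standing on the bench. Origin: centre of its underside
- clamp_nut: bystander: knurled steel ring nut, 36 mm in diameter, 14 mm high, lying on the bench. Origin: centre of its underside
- boot: bystander: brown ankle boot, 300 mm long, 96 mm wide, 166 mm tall, standing on its sole. Origin: under its middle; x towards the toe
Not all that is in view belongs to the job. What is shaped like the burnisher_bobbin but pink or turquoise is not meant.

How it is judged:
On the way, in this order (a step that is already met when the one before it is completed fails the run):
1. the lock key is home in the slot, its handle resting on the work plate (z of lock_key in the frame of lock_slot below 0.004 m and horizontal distance between lock_key and lock_slot below 0.004 m and angle between lock_key's own z axis and vertical below 0.15 rad), for 0.2 s.
2. the grooved bobbin is lifted off the bench (height (world z) of burnisher_bobbin above 0.03 m), for 0.2 s.
3. its bore is meshed with the splines and it has slid well down on them (z of burnisher_bobbin in the frame of spindle_seat below 0.025 m and horizontal distance between burnisher_bobbin and spindle_seat below 0.004 m), for 0.1 s.
At the end, for the whole second after the job is handed in: All last second: key within 4 mm of lock_slot (across, height), upright within 8 degrees; bobbin centred on the spindle within 3 mm, upright within 4 degrees, less than 2.5 mm above spindle_seat, still, held by the fingers (over 3 N), pressing (over 5 N) the collar down over 4.5 mm (all of step 1 and value of joint collar above 0.0045 m and z of burnisher_bobbin in the frame of spindle_seat below 0.0025 m and horizontal distance between burnisher_bobbin and spindle_seat below 0.003 m and angle between burnisher_bobbin's own z axis and vertical below 0.07 rad and contact force between burnisher_bobbin and the fingers above 3 N and contact force between burnisher_bobbin and machine above 5 N and linear speed of burnisher_bobbin below 0.02 m/s); the arm keeps its last pose, push and grip.
It fails at once if the sanding drum is shifted by more than 20 mm or tipped (distance of sanding_drum from where it was at the start of the episode above 0.02 m).
It fails at once if the felt cone is shifted by more than 20 mm or tipped (distance of felt_cone from where it was at the start of the episode above 0.02 m).
It fails at once if the nut is shifted by more than 20 mm (distance of clamp_nut from where it was at the start of the episode above 0.02 m).
It fails at once if the boot is shifted by more than 30 mm (distance of boot from where it was at the start of the episode above 0.03 m).
It also fails if it takes over 67 s, if anything falls off the work surface, if the arm or the gripper's body presses on something with over 40 N, if the wrist force passes 120 N, or if a joint passes its speed limit or range.

ROBOT

A 6-joint arm with a two-finger parallel gripper is mounted at the origin on the work surface. World frame = base frame: x ahead of the robot, y to its left, z up, the work surface at z = 0. Lengths are in m, angles in rad, forces in N, time in s.
With the tool pointing down it reaches from about 0.375 to 0.975 m from the base axis. Payload 3.8 kg.
Tool frame: the origin (TCP) lies midway between the tips of the shut fingers; the grasp point (between the pads) lies 19 mm behind it; z points along the fingers, y is the line along which they close (so a half turn about z gives the same grasp; the last joint's range is limited). The gripper opens to 85 mm and grips with 20 to 120 N. Pads are 22 mm wide; open, the fingers measure 114 mm over their backs; the gripper's body (76 mm by 85 mm) begins 54 mm behind the grasp point. The pads swing forward as they close: fully open they stand 13 mm farther back than shut.
Start: joints at [1.098, 0.264, 1.604, -0, 1.274, -0.037], TCP at [0.285, 0.612, 0.231] pointing down, gripper open.
Joint ranges: [-2.63, 2.63], [-0.94, 2.18], [0.31, 2.57], [-1.31, 4.45], [0, 2.66], [-2.55, 2.55]. Speed limits (rad/s): [2.57, 2.57, 3.14, 3.14, 3.14, 3.14].

INTERFACE

Orientations are given as a rotation vector (axis times angle).
In Python, from workcell import sensors, viewer, job gives the robot as it stands.
- The arm moves only by the shell command python3 -m inch 'ROWS' [FORCE]. ROWS is JSON, one flat list of numbers, 7 for each row, row after row: the shift along the tool's x, y, z in mm, then the turn, a rotation vector about the tool's x, y, z in degrees, then the finger opening in mm, from 0 to 85.4. A call has exactly 8 rows; each row shifts and turns the commanded pose from where the row before left it, along the tool's axes as they then stand; what a row does not reach is not made up. A row lasts 1/10 s, in which the tool goes at most 50 mm and 8.59 degrees, less where a joint would pass 70% of its speed; a pose out of reach is approached as far as the arm can. A call is refused whole if a number of a shift passes 50 or a number of a turn 8.59, either way. A call with a gripper value outside its range is refused whole. The fingers move at their own pace and stop on an object; FORCE is the grip in N (left out, the last holds). Time passes only in rows, so rows that do not move let the fingers close, or fill a call up. It gives the time, the measured TCP pose, the force, the opening and the grip force at its end, in the units of the state.
- sensors.read_state(): the state, without advancing time (a new reading comes with each control period).
- viewer.read_camera(name): name is "side" or "top" or "wrist"; returns the picture (400x640x3 uint8, red, green, blue); there is no depth.
- viewer.camera_params(name): a dict with "K" (3x3 intrinsics, pixels), "world_to_cam" (4x4, takes a point from world to camera coordinates). Camera axes: x right, y down, z forward; pixel columns grow to the right and rows downward; lengths in m; the calibration is good to about 2 mm. The wrist camera is an equidistant fisheye: a pixel r from the principal point sees the ray r / f radians off the axis. A picture is of the moment at which its call begins: read the wrist's pose just before it. camera_params takes no time and is no camera call; for the wrist camera it gives the pose at the moment of the call.
- job.finish_job(): hands the job in; it is judged then, once.
The state is a dict: "time": time; "q": joint angles; "joint_vel": joint speeds; "joint_torque": joint torques, N m; "tool_pos": TCP position; "tcp_rot": TCP orientation; "wrist_force": force on the tool from outside, world axes, zero at the start; "torque": the same for the moment, N m; "width": opening from 0.0 (shut) to 1.0 (fully open); "grip_force": force on a finger pad.
Only numpy, scipy, OpenCV 4.12 (cv2) and the standard library are available. Lean on these libraries where they do the work, as an engineer would, in place of code of your own. Each camera call takes 0.05 s, during which the arm holds its last target. There are 200 camera calls.

## Working session

There is one attempt and no reset: what is moved stays moved. The work goes in short steps, Python scripts to look and compute and a shell command to move; the robot and the scene stay as the last step left them, time stands still between calls to the robot, and variables do not carry over. Pictures are saved under pics/ and viewed, at most 10 in all, crops included, and the job is handed in when it is done.

```bash
mkdir -p pics; ls; python3 - <<'E'
from workcell import sensors, viewer, job
import cv2,numpy as np
s=sensors.read_state();print(s)
ims=[]
for n in ("side","top","wrist"):
    im=viewer.read_camera(n);cv2.imwrite(f"pics/{n}0.png",im[:,:,::-1]);p=viewer.camera_params(n);print(n,p)
E
```

```text
pics
{'time': 0.0, 'q': array([ 1.09808029e+00,  2.64762379e-01,  1.60537285e+00,  1.76030571e-05,
        1.27366408e+00, -3.68817874e-02]), 'joint_vel': array([-0.00170333, -0.00088086,  0.00048604,  0.001359  , -0.00127337,
       -0.00146163]), 'joint_torque': array([-1.18496168e-04, -5.15123677e+01, -3.67306530e+01, -1.83762777e-04,
        1.30942982e-02, -2.56528648e-05]), 'tool_pos': array([0.28462077, 0.61126711, 0.2299564 ]), 'tcp_rot': array([-0.67908504, -3.06673117,  0.00334702]), 'wrist_force': array([-0.55037783, -0.29766   , -0.26935613]), 'torque': array([ 0.02398449,  0.01645512, -0.05244391]), 'grip_force': 0.0, 'width': 1.0031414502014868}
side {'K': array([[375.90970994,   0.        , 318.5115445 ],
       [  0.        , 375.90970994, 199.36795833],
       [  0.        ,   0.        ,   1.        ]]), 'world_to_cam': array([[ 0.84181251, -0.53975793,  0.00361599, -0.61550301],
       [-0.31277102, -0.49323913, -0.81172005,  0.25807298],
       [ 0.43991588,  0.68218512, -0.58403551,  0.84922714],
       [ 0.        ,  0.        ,  0.        ,  1.        ]])}
top 
[... 151 characters left out ...]
     ]]), 'world_to_cam': array([[-0.01688921, -0.99950529, -0.02653159, -0.10230791],
       [-0.99582233,  0.01919666, -0.08927137,  0.65239012],
       [ 0.08973652,  0.02491302, -0.9956539 ,  0.9944424 ],
       [ 0.        ,  0.        ,  0.        ,  1.        ]])}
wrist {'K': array([[309.70691629,   0.        , 320.83582621],
       [  0.        , 309.70691629, 198.89148731],
       [  0.        ,   0.        ,   1.        ]]), 'world_to_cam': array([[ 0.42138492,  0.90687711, -0.00294108, -0.67427676],
       [ 0.85743231, -0.39734969,  0.32699092, -0.04282106],
       [ 0.29537195, -0.14031082, -0.9450229 ,  0.38210869],
       [ 0.        ,  0.        ,  0.        ,  1.        ]])}
```

```bash
python3 - <<'E'
import cv2,numpy as np
a,b=[cv2.imread(f"pics/{n}0.png") for n in("top","side")]
cv2.imwrite("pics/t0.png",cv2.resize(a,(800,500),interpolation=2));cv2.imwrite("pics/s0.png",cv2.resize(b,(800,500),interpolation=2))
E
```

```text
(no output)
```

View pics/t0.png

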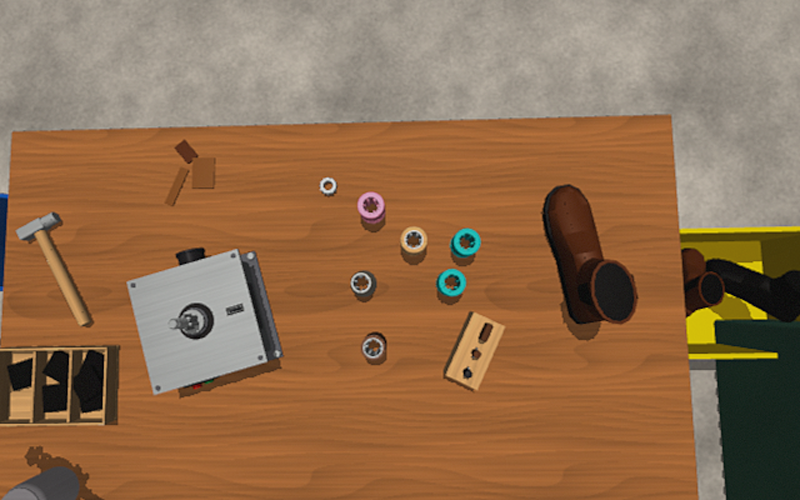

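View pics/s0.png

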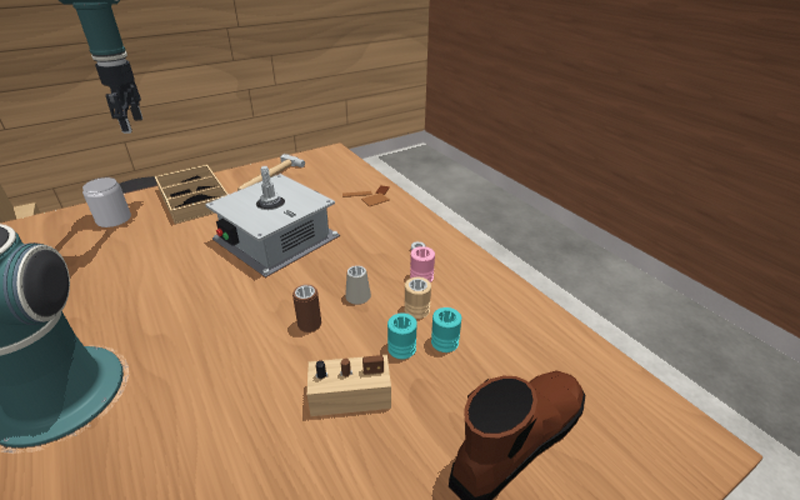

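The top view shows the machine with its spindle foot at about (194,322) of the 800x500 picture and the slot at (235,310). The key's handle is at (486,332), in the block's upper-right end slot.

There are four bobbin shapes: pink (371,206), turquoise (466,242) and (452,282), and pale (414,240). The pale one matches the hardwood description. I'll confirm it in one crop and measure.

```bash
cat > h.py <<'E'
import numpy as np, cv2
from workcell import sensors, viewer
from scipy.spatial.transform import Rotation as R
def ray(p,uv,fish=False):
    K=p["K"];T=p["world_to_cam"];x=(uv[0]-K[0,2])/K[0,0];y=(uv[1]-K[1,2])/K[1,1]
    if fish:
        r=np.hypot(x,y);d=np.array([x/r*np.sin(r),y/r*np.sin(r),np.cos(r)]) if r>1e-9 else np.array([0,0,1.])
    else: d=np.array([x,y,1.])
    return -T[:3,:3].T@T[:3,3], T[:3,:3].T@d
def onz(p,uv,z,fish=False):
    c,d=ray(p,uv,fish); return c+d*(z-c[2])/d[2]
def proj(p,X,fish=False):
    T=p["world_to_cam"];K=p["K"];c=T[:3,:3]@np.asarray(X)+T[:3,3]
    if fish:
        n=np.hypot(c[0],c[1]);t=np.arctan2(n,c[2]);v=c[:2]/max(n,1e-12)*t
    else: v=c[:2]/c[2]
    return np.array([K[0,0]*v[0]+K[0,2],K[1,1]*v[1]+K[1,2]])
def snap(name,out):
    p=viewer.camera_params(name);im=viewer.read_camera(name)[:,:,::-1].copy();cv2.imwrite(out,im);return p,im
def rows(target,rot):
    """shift in tool axes (mm) and turn (deg) from the present pose to target"""
    s=sensors.read_state();A=R.from_rotvec(s["tcp_rot"])
    return np.round(A.inv().apply(np.array(target)-s["tool_pos"])*1e3,1),np.round((A.inv()*rot).as_rotvec(degrees=True),2)
def down(yaw):  # tool down, tool y (closing line) at world angle yaw
    y=np.array([np.cos(yaw),np.sin(yaw),0]);z=np.array([0,0,-1.]);return R.from_matrix(np.c_[np.cross(y,z),y,z])
E
python3 - <<'E'
from h import *
a=cv2.imread("pics/top0.png")
c=np.hstack([cv2.resize(a[150:220,290:390],(500,350),interpolation=2),cv2.resize(a[230:320,350:410],(233,350),interpolation=2)])
d=cv2.resize(a[220:290,120:220],(300,210),interpolation=2)
o=np.zeros((570,733,3),np.uint8);o[:350]=c;o[355:565,:300]=d
e=cv2.imread("pics/side0.png")[195:265,300:380];o[355:565,310:550]=cv2.resize(e,(240,210),interpolation=2)
cv2.imwrite("pics/c1.png",o)
from workcell import viewer
P=viewer.camera_params("top");s=.8
for n,uv,z in[("bob",(414,239),.072),("key",(486,332),.094),("blk far",(459,374),.093),("spindleflange",(194,321),.12),("slot",(235,310),.108),("drum",(374,344),.09),("cone",(362,282),.072),("tip",(172,324),.206)]:
    print(n,onz(P,np.array(uv)*s,z).round(3))
E
```

```text
bob [ 0.673 -0.17   0.072]
key [ 0.484 -0.306  0.094]
blk far [ 0.403 -0.251  0.093]
spindleflange [0.515 0.262 0.12 ]
slot [0.535 0.186 0.108]
drum [ 0.463 -0.086  0.09 ]
cone [ 0.587 -0.062  0.072]
tip [0.515 0.264 0.206]
```

View pics/c1.png

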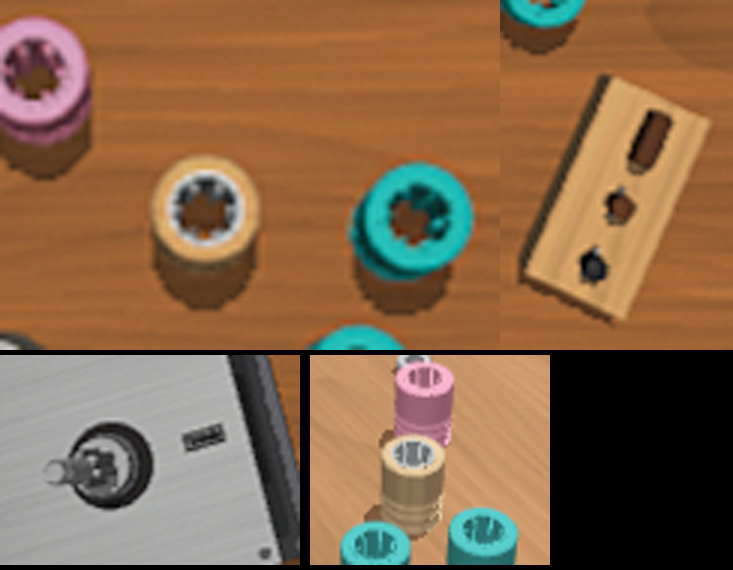

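The crop confirms the pale bobbin with steel bore, the key with the wide handle at (650,141), and the slot 80 mm from the spindle. The slot's measured distance of 79.6 mm agrees. Next I move above the key.

```bash
python3 - <<'E'
from h import *
print(rows((.484,-.306,.20),down(np.radians(66.5))))
p=viewer.camera_params("wrist");T=p["world_to_cam"];print(-T[:3,:3].T@T[:3,3])
E
```

```text
(array([-567.9, -747.5,   31.5]), array([-0.1 , -0.  , -1.47]))
[0.20798203 0.64808521 0.37312046]
```

```bash
python3 -m inch '[-28.4,-37.4,0,0,0,0,60,-28.4,-37.4,0,0,0,0,60,-28.4,-37.4,0,0,0,0,60,-28.4,-37.4,0,0,0,0,60,-28.4,-37.4,0,0,0,0,60,-28.4,-37.4,0,0,0,0,60,-28.4,-37.4,0,0,0,0,60,-28.4,-37.4,0,0,0,0,60]' 30
python3 -m inch '[-28.4,-37.4,0,0,0,0,60,-28.4,-37.4,0,0,0,0,60,-28.4,-37.4,0,0,0,0,60,-28.4,-37.4,0,0,0,0,60,-28.4,-37.4,0,0,0,0,60,-28.4,-37.4,0,0,0,0,60,-28.4,-37.4,0,0,0,0,60,-28.4,-37.4,0,0,0,0,60]'
python3 -m inch '[-28.4,-37.4,5,0,0,0,60,-28.4,-37.4,5,0,0,0,60,-28.4,-37.4,5,0,0,0,60,-28.4,-37.4,5,0,0,-1.5,60,0,0,5,0,0,0,60,0,0,5,0,0,0,60,0,0,0,0,0,0,60,0,0,0,0,0,0,60]'
python3 - <<'E'
from h import *
print(sensors.read_state()["tool_pos"])
p,im=snap("wrist","pics/w1.png")
for n,X in[("key",(.484,-.306,.094)),("bob",(.673,-.17,.072))]: print(n,proj(p,X,True))
cv2.imwrite("pics/w1v.png",cv2.resize(im,(800,500),interpolation=2))
E
```

```text
time: 0.95
tool_pos: [0.3644, 0.2429, 0.2311]
tcp_rot: [0.678, 3.067, 0.0]
wrist_force: [1.5, -0.2, -0.3]
width: 0.702
grip_force: 0.0
time: 1.75
tool_pos: [0.4441, -0.1244, 0.2313]
tcp_rot: [0.68, 3.067, 0.0]
wrist_force: [1.3, -0.0, 0.1]
width: 0.703
grip_force: 0.0
time: 2.55
tool_pos: [0.4838, -0.3045, 0.2011]
tcp_rot: [-0.637, -3.076, -0.001]
wrist_force: [0.6, -0.2, -0.4]
width: 0.702
grip_force: 0.0
[ 0.48377833 -0.30445164  0.20109478]
key [318.72536751 198.2179332 ]
bob [486.3635484  286.98870138]
```

View pics/w1v.png

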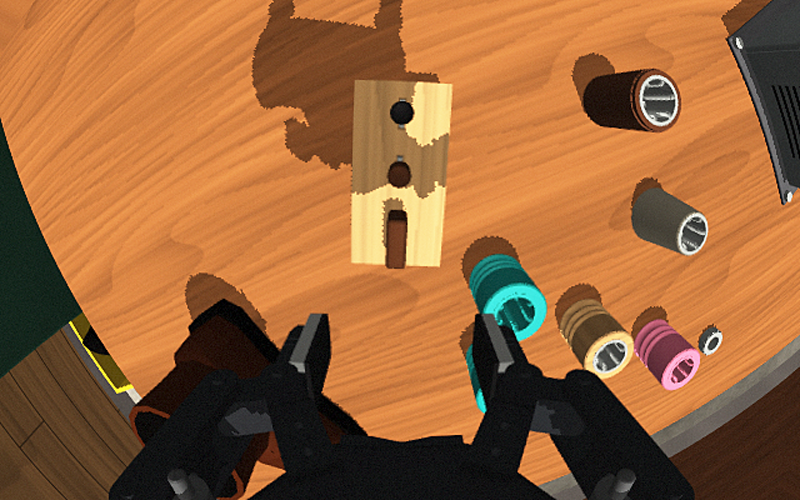

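The wrist view shows the key handle at about (397,243) of the 800x500 view, with its long axis nearly vertical in the image. The predicted position was (398,248). I'll refine the handle's edges from a mask.

```bash
python3 - <<'E'
from h import *
p=viewer.camera_params("wrist")
im=cv2.imread("pics/w1.png");b=im[160:222,300:336].astype(int)
hsv=cv2.cvtColor(im,cv2.COLOR_BGR2HSV)
print(b[::3,16].tolist())
# edges left/right by row: dark-brown (V<130)
m=(hsv[...,2]<135).astype(np.uint8)
m[:, :300]=0;m[:,336:]=0
for r in range(166,218,4):
    c=np.where(m[r])[0]; print(r,c.min() if len(c) else None,c.max() if len(c) else None,end='; ')
E
```

```text
[[71, 113, 153], [69, 118, 159], [79, 125, 167], [7, 15, 35], [22, 25, 38], [4, 16, 30], [37, 59, 106], [36, 64, 115], [43, 69, 121], [32, 65, 116], [37, 60, 113], [36, 62, 115], [38, 66, 116], [36, 65, 116], [39, 64, 114], [38, 64, 112], [32, 63, 112], [39, 67, 119], [14, 30, 67], [61, 123, 205], [70, 132, 217]]
166 None None; 170 310 324; 174 309 325; 178 309 325; 182 309 325; 186 309 324; 190 309 324; 194 308 324; 198 309 324; 202 309 324; 206 309 324; 210 309 323; 214 310 322;
```

```bash
python3 - <<'E'
from h import *
p=viewer.camera_params("wrist")
a=onz(p,(317.2,179.5),.094,True);b=onz(p,(316.2,211.5),.094,True);c=onz(p,(316.8,195.3),.094,True)
print(c,np.degrees(np.arctan2(*(b-a)[1::-1])),np.linalg.norm(b-a))
print(onz(p,(309,195),.094,True),onz(p,(324.7,195),.094,True))
print(rows((c[0],c[1],.064),down(np.radians(66.5))))
E
```

```text
[ 0.48143713 -0.30673389  0.094     ] -25.279374099360055 0.028813899527243857
[ 0.4785563  -0.31273309  0.094     ] [ 0.48385454 -0.30044464  0.094     ]
(array([  1.6,  -3. , 137.6]), array([0.01, 0.01, 0.12]))
```

```bash
python3 -m inch '[1.6,-3,20,0,0,1,50,0,0,25,0,0,0,50,0,0,25,0,0,0,50,0,0,25,0,0,0,50,0,0,22,0,0,0,50,0,0,14,0,0,0,50,0,0,6.5,0,0,0,50,0,0,0,0,0,0,50]'
python3 -m inch '[0,0,0,0,0,0,50,0,0,0,0,0,0,5,0,0,0,0,0,0,5,0,0,0,0,0,0,5,0,0,0,0,0,0,5,0,0,0,0,0,0,5,0,0,0,0,0,0,5,0,0,0,0,0,0,5]' 40
```

```text
time: 3.4
tool_pos: [0.4813, -0.3075, 0.0635]
tcp_rot: [-0.665, -3.07, -0.001]
wrist_force: [-0.2, -0.2, -0.4]
width: 0.585
grip_force: 0.0
time: 4.2
tool_pos: [0.4821, -0.3086, 0.0648]
tcp_rot: [0.666, 3.069, -0.001]
wrist_force: [-1.1, 1.3, 5.8]
width: 0.154
grip_force: 39.7
```

```bash
python3 -m inch '[0,0,-15,0,0,0,5,0,0,-25,0,0,0,5,0,0,-25,0,0,0,5,0,0,-15,0,0,8.4,5,0,0,-15,0,0,8.4,5,0,0,-15,0,0,8.4,5,0,0,-15,0,0,8.4,5,0,0,-15,0,0,8.4,5]'
python3 - <<'E'
from h import *
print(rows((.535-.0,.186,.205),down(np.radians(15))))
E
```

```text
time: 5.0
tool_pos: [0.4809, -0.3078, 0.2047]
tcp_rot: [-1.729, -2.622, 0.0]
wrist_force: [-0.6, 0.2, -1.4]
width: 0.157
grip_force: 39.5
(array([ 4.326e+02,  2.441e+02, -2.000e-01]), array([-0.03, -0.03,  8.18]))
```

```bash
python3 -m inch '[39.3,22.2,0,0,0,0,5,39.3,22.2,0,0,0,0,5,39.3,22.2,0,0,0,0,5,39.3,22.2,0,0,0,0,5,39.3,22.2,0,0,0,0,5,39.3,22.2,0,0,0,0,5,39.3,22.2,0,0,0,0,5,39.3,22.2,0,0,0,0,5]'
python3 -m inch '[39.3,22.2,0,0,0,0,5,39.3,22.2,0,0,0,0,5,39.3,22.2,0,0,0,0,5,0,0,0,0,0,8.2,5,0,0,0,0,0,0,5,0,0,0,0,0,0,5,0,0,0,0,0,0,5,0,0,0,0,0,0,5]'
python3 - <<'E'
from h import *
s=sensors.read_state();p,im=snap("wrist","pics/w2.png");print(s["tool_pos"],s["tcp_rot"])
for n,X in[("slot",(.535,.186,.108)),("spin",(.515,.263,.206)),("keytop",(.535,.186,.234)),("tip",(.535,.186,.155))]: print(n,proj(p,X,True))
q=viewer.camera_params("side");i2=viewer.read_camera("side")[:,:,::-1];cv2.imwrite("pics/s2.png",i2);print("side",proj(q,(.535,.186,.108)))
o=np.zeros((600,800,3),np.uint8)
o[:390,:640]=cv2.resize(im[60:255,160:480],(640,390),interpolation=2)
u,v=proj(q,(.535,.186,.15)).astype(int);o[395:600,:300]=cv2.resize(i2[v-40:v+42,u-60:u+60],(300,205),interpolation=2)
cv2.imwrite("pics/w2v.png",o)
E
```

```text
time: 5.8
tool_pos: [0.5182, 0.0529, 0.2043]
tcp_rot: [1.722, 2.628, -0.0]
wrist_force: [0.8, -1.3, -0.1]
width: 0.16
grip_force: 39.6
time: 6.6
tool_pos: [0.5327, 0.1847, 0.2039]
tcp_rot: [-1.906, -2.498, 0.0]
wrist_force: [-0.4, -0.4, -0.2]
width: 0.157
grip_force: 39.5
[0.53269259 0.184747   0.20387248] [-1.90560534e+00 -2.49763707e+00  2.03387483e-04]
slot [324.17899392 200.9764043 ]
spin [329.23734273 106.72935533]
keytop [326.70831353 294.92044048]
tip [324.82353605 224.21276767]
side [231.72254224 170.3438532 ]
```

View pics/w2v.png

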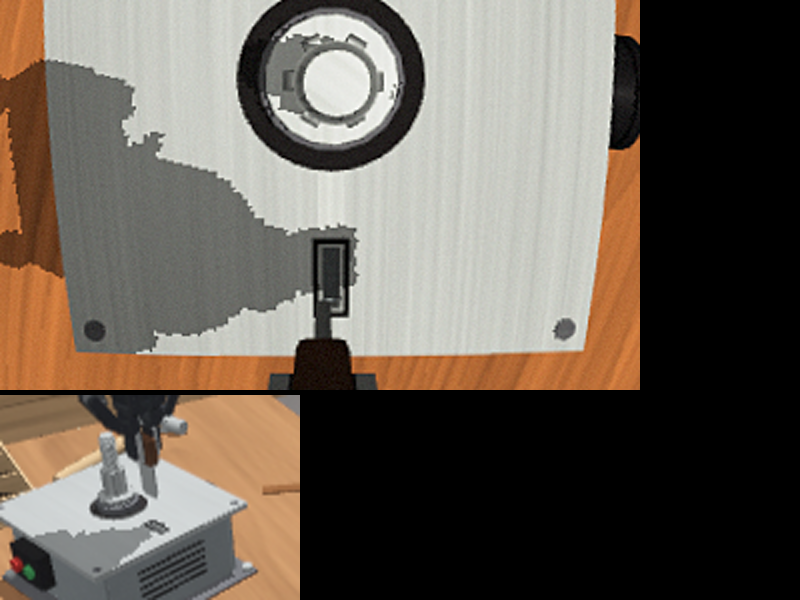

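The slot is in the wrist crop at (331,277). The key's tip is just below it at (323,302), with the blade under the handle at (322,340). I enlarge to measure the tip against the slot.

```bash
python3 - <<'E'
from h import *
im=cv2.imread("pics/w2.png")
cv2.imwrite("pics/w2z.png",cv2.resize(im[172:242,295:355],(600,600*70//60),interpolation=cv2.INTER_CUBIC)[:600])
p=viewer.camera_params("wrist");s=sensors.read_state();A=R.from_rotvec(s["tcp_rot"]);P=s["tool_pos"]
for z in (-.029,.005,.04,.050):
  print(z,[proj(p,P+A.apply([x,0,z]),True).round(1).tolist() for x in(-.018,-.012,0,.012,.018)])
E
```

```text
-0.029 [[321.0, 323.6], [321.0, 314.4], [321.0, 294.5], [321.0, 272.5], [321.1, 260.7]]
0.005 [[321.0, 284.3], [321.0, 275.7], [321.0, 257.5], [321.1, 237.9], [321.1, 227.7]]
0.04 [[321.0, 254.7], [321.0, 246.9], [321.0, 230.6], [321.1, 213.5], [321.1, 204.6]]
0.05 [[321.0, 247.7], [321.0, 240.1], [321.0, 224.4], [321.1, 207.9], [321.1, 199.4]]
```

View pics/w2z.png

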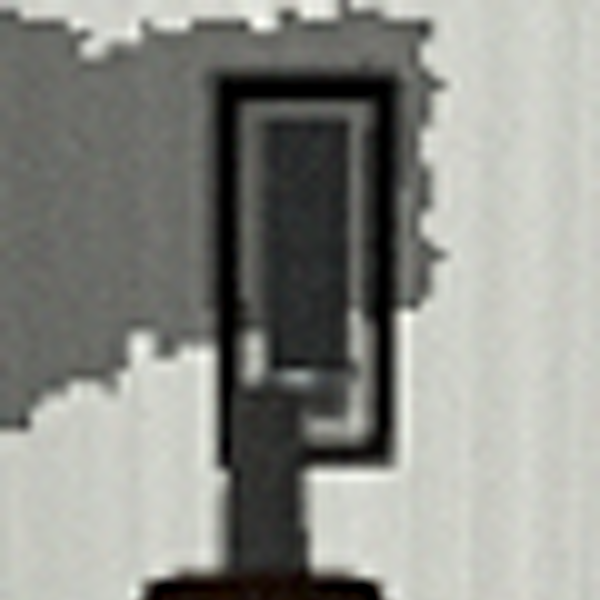

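Enlarged, the slot's outer frame spans about x 218–392 and y 75–465. Its centre is at (305,270), which is wrist pixel (325.2,198.6). The blade's centre line is at about (321.6), and slot and key are parallel.

```bash
python3 - <<'E'
from h import *
p=viewer.camera_params("wrist");s=sensors.read_state();A=R.from_rotvec(s["tcp_rot"]);P=s["tool_pos"]
f=lambda uv,z:(A.inv().apply(onz(p,uv,z,True)-P)*1e3).round(2)
print("slot",f((325.15,198.55),.108),onz(p,(325.15,198.55),.108,True))
print("blade tip",f((321.75,210.5),P[2]-.05),"blade mid",f((321.35,220),P[2]-.04),"handle",f((321.3,229.2),P[2]-.005))
print("flange",f((325.4,101),.118), "tip",f((328.9,102.2),.206),onz(p,(328.9,102.2),.206,True),onz(p,(325.4,101),.118,True))
E
```

```text
slot [ 2.72  3.35 95.9 ] [0.53530101 0.18841919 0.108     ]
blade tip [10.14  0.47 50.  ] blade mid [ 7.5   0.19 40.  ] handle [17.13  0.12  5.  ]
flange [81.18  3.09 85.9 ] tip [82.22  3.44 -2.1 ] [0.51441634 0.26513271 0.206     ] [0.5143544  0.26403477 0.118     ]
```

```bash
python3 -m inch '[3,3,8,0,0,0,5,0,0,10,0,0,0,5,0,0,10,0,0,0,5,0,0,8,0,0,0,5,0,0,5,0,0,0,5,0,0,0,0,0,0,5,0,0,0,0,0,0,5,0,0,0,0,0,0,5]'
python3 - <<'E'
from h import *
p,im=snap("wrist","pics/w3.png");s=sensors.read_state();A=R.from_rotvec(s["tcp_rot"]);P=s["tool_pos"]
q,i2=snap("side","pics/s3.png")
o=np.zeros((600,800,3),np.uint8)
o[:,:480]=cv2.resize(im[180:250,292:348],(480,600),interpolation=cv2.INTER_CUBIC)
u,v=proj(q,(.535,.188,.12)).astype(int);o[:400,490:790]=cv2.resize(i2[v-20:v+20,u-15:u+15],(300,400),interpolation=2)
cv2.imwrite("pics/w3z.png",o)
E
```

```text
time: 7.5
tool_pos: [0.5353, 0.1896, 0.1633]
tcp_rot: [1.905, 2.497, 0.001]
wrist_force: [-0.1, 0.5, -1.1]
width: 0.157
grip_force: 39.5
```

View pics/w3z.png

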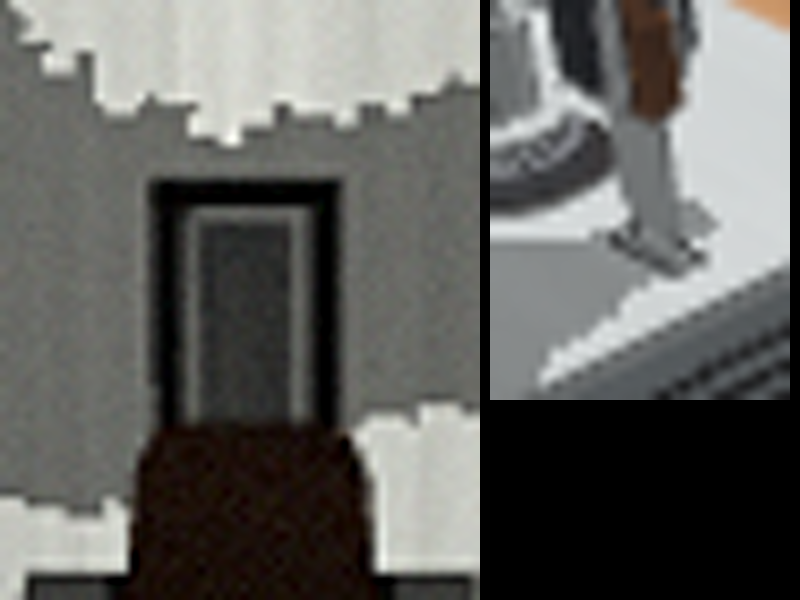

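In the wrist view the handle (centre x≈248) lines up with the slot (x≈245). The side crop shows the tip right above the slot mouth. I lower gently.

```bash
python3 -m inch '[0,0,3,0,0,0,5,0,0,3,0,0,0,5,0,0,3,0,0,0,5,0,0,2,0,0,0,5,0,0,2,0,0,0,5,0,0,0,0,0,0,5,0,0,0,0,0,0,5,0,0,0,0,0,0,5]'
```

```text
time: 8.4
tool_pos: [0.5351, 0.189, 0.1496]
tcp_rot: [1.905, 2.497, -0.001]
wrist_force: [2.2, -3.6, -1.4]
width: 0.155
grip_force: 39.4
```

```bash
python3 -m inch '[-0.4,0.1,3,0,0,0,5,0,0,4,0,0,0,5,0,0,4,0,0,0,5,0,0,4,0,0,0,5,0,0,4,0,0,0,5,0,0,4,0,0,0,5,0,0,0,0,0,0,5,0,0,0,0,0,0,5]'
```

```text
time: 9.2
tool_pos: [0.5355, 0.1885, 0.1266]
tcp_rot: [1.904, 2.497, -0.0]
wrist_force: [2.3, -6.2, -2.1]
width: 0.156
grip_force: 39.6
```

```bash
python3 -m inch '[-0.5,0.2,3,0,0,0,5,0,0,3,0,0,0,5,0,0,3,0,0,0,5,0,0,2,0,0,0,5,0,0,2,0,0,0,5,0,0,1,0,0,0,5,0,0,0,0,0,0,5,0,0,0,0,0,0,5]'
```

```text
time: 10.0
tool_pos: [0.5352, 0.1883, 0.1128]
tcp_rot: [1.905, 2.498, -0.001]
wrist_force: [1.2, -5.7, 2.7]
width: 0.153
grip_force: 40.1
```

```bash
python3 -m inch '[-0.4,0,1,0,0,0,5,0,0,1,0,0,0,5,0,0,0.5,0,0,0,5,0,0,0,0,0,0,5,0,0,0,0,0,0,5,0,0,0,0,0,0,5,0,0,0,0,0,0,5,0,0,0,0,0,0,5]'
```

```text
time: 10.8
tool_pos: [0.5352, 0.1884, 0.1128]
tcp_rot: [-1.905, -2.498, 0.0]
wrist_force: [-5.6, -5.8, 15.3]
width: 0.156
grip_force: 42.1
```

```bash
python3 -m inch '[0,0,0,0,0,0,45,0,0,0,0,0,0,45,0,0,0,0,0,0,45,0,0,-15,0,0,0,45,0,0,-25,0,0,0,45,0,0,-25,0,0,0,45,0,0,-25,0,0,0,45,0,0,0,0,0,0,80]'
python3 - <<'E'
from h import *
p,im=snap("wrist","pics/w4.png");s=sensors.read_state();A=R.from_rotvec(s["tcp_rot"]);P=s["tool_pos"];print(P)
for n,X in[("keytop",(.5352,.1884,.142)),("tip",(.5144,.265,.206))]: print(n,proj(p,X,True))
cv2.imwrite("pics/w4v.png",np.vstack([cv2.resize(im[40:240,220:430],(630,600),interpolation=cv2.INTER_CUBIC)]))
E
```

```text
time: 11.6
tool_pos: [0.5384, 0.1895, 0.2057]
tcp_rot: [1.902, 2.494, 0.012]
wrist_force: [-0.7, 0.5, -0.1]
width: 0.681
grip_force: 0.0
[0.53722308 0.18904292 0.20340603]
keytop [315.53562448 216.95740505]
tip [314.14108878 108.65299597]
```

View pics/w4v.png

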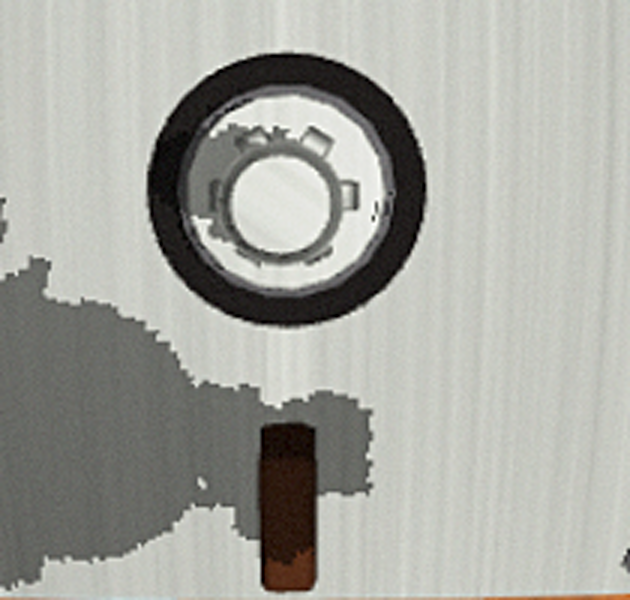

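The key's handle sits flat on the plate at (288,510). The splines show keys at left (215,195) and right (350,195), so the keys lie along the tool's y, about 15° world. Next is the bobbin.

```bash
python3 - <<'E'
from h import *
p=viewer.camera_params("wrist")
f=lambda X,Y:(220+X/3-.33,40+Y/3-.33)
a=onz(p,f(349,195),.162,True);b=onz(p,f(216,195),.162,True);d=a-b;print("keys",np.degrees(np.arctan2(d[1],d[0])),(a+b)/2,np.linalg.norm(d))
print("tip",onz(p,f(282,203),.202,True),"flange",onz(p,f(287.5,189),.118,True))
s=sensors.read_state();print(s["tool_pos"],np.degrees(R.from_rotvec(s["tcp_rot"]).as_matrix()[:2,1]))
print(rows((.673,-.17,.2),down(np.radians(-15))))
E
```

```text
keys 15.109875438725732 [0.51215489 0.26504043 0.162     ] 0.026040536305727235
tip [0.51280876 0.26504687 0.202     ] flange [0.51257747 0.26524803 0.118     ]
[0.53722308 0.18904292 0.20340603] [55.25647382 15.14686968]
(array([-382.2,   36. ,    3.4]), array([ 0.3 , -0.11, 30.33]))
```

```bash
python3 -m inch '[-47.8,4.5,0,0,0,0,82,-47.8,4.5,0,0,0,0,82,-47.8,4.5,0,0,0,0,82,-47.8,4.5,0,0,0,0,82,-47.8,4.5,0,0,0,0,82,-47.8,4.5,0,0,0,0,82,-47.8,4.5,0,0,0,0,82,-47.8,4.5,0,0,0,0,82]'
python3 -m inch '[0,0,2,0,0,8,82,0,0,2,0,0,8,82,0,0,0,0,0,8,82,0,0,0,0,0,6,82,0,0,0,0,0,0,82,0,0,0,0,0,0,82,0,0,0,0,0,0,82,0,0,0,0,0,0,82]'
python3 - <<'E'
from h import *
p,im=snap("wrist","pics/w5.png");s=sensors.read_state();A=R.from_rotvec(s["tcp_rot"]);P=s["tool_pos"];print(P,np.degrees(np.arctan2(*A.as_matrix()[1::-1,1])))
print(proj(p,(.673,-.17,.072),True))
cv2.imwrite("pics/w5z.png",cv2.resize(im[150:250,270:370],(600,600),interpolation=cv2.INTER_CUBIC))
E
```

```text
time: 12.45
tool_pos: [0.6708, -0.1725, 0.1985]
tcp_rot: [-1.904, -2.496, 0.001]
wrist_force: [0.6, 0.5, 0.4]
width: 0.963
grip_force: 0.0
time: 13.25
tool_pos: [0.6712, -0.1708, 0.1961]
tcp_rot: [-2.485, -1.921, 0.0]
wrist_force: [-0.2, -0.8, -0.9]
width: 0.959
grip_force: 0.0
[ 0.6712829  -0.17086509  0.19622472] -14.614667567058824
[323.12389051 189.64709183]
```

View pics/w5z.png

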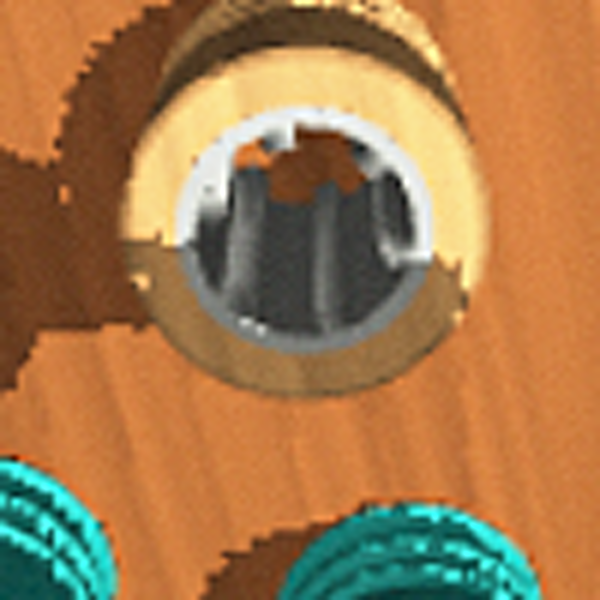

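The bobbin's top face is at (305,225) in the crop. Its steel ring is centred at about (306,229), with lands near 15° mod 60 in the image. I now get the numbers from ray casts and a polar sample of the ring.

```bash
python3 - <<'E'
from h import *
p=viewer.camera_params("wrist");im=cv2.imread("pics/w5.png")
f=lambda X,Y:(270+X/6-.42,150+Y/6-.42)
def fit(pts,z):
    q=np.array([onz(p,f(*t),z,True)[:2] for t in pts]);S=np.c_[2*q,np.ones(len(q))];c=np.linalg.lstsq(S,(q**2).sum(1),rcond=None)[0]
    return c[:2],np.sqrt(c[2]+c[0]**2+c[1]**2)
print("outer",fit([(122,220),(488,220),(305,46),(305,397),(170,335),(440,335)],.072))
c,r=fit([(178,225),(436,225),(305,105),(308,352),(215,320),(395,320)],.072);print("ring",c,r)
hs=cv2.cvtColor(im,cv2.COLOR_BGR2HSV).astype(float);t=np.radians(np.arange(0,360,5))
val=lambda r,z=.072:np.array([im[tuple(np.round(proj(p,(c[0]+r*np.cos(a),c[1]+r*np.sin(a),z),True)).astype(int)[::-1])].mean() for a in t])
for rr in(.0132,.0142,.0152):
    v=val(rr);print(rr,v.astype(int).tolist())
    F=(v*np.exp(-6j*t)).sum();print("land phase",np.degrees(np.angle(F)*-1/6)%60,abs(F)/v.sum())
E
```

```text
outer (array([ 0.67129688, -0.16717677]), np.float64(0.027465611500779325))
ring [ 0.67123518 -0.16821245] 0.01953819949984208
0.0132 [61, 58, 55, 77, 75, 134, 146, 121, 85, 77, 69, 67, 74, 66, 62, 57, 110, 184, 66, 103, 99, 144, 110, 109, 59, 88, 99, 74, 242, 200, 128, 90, 58, 48, 52, 47, 65, 74, 80, 135, 127, 106, 86, 79, 76, 52, 61, 64, 63, 59, 62, 61, 73, 92, 92, 81, 52, 56, 63, 64, 58, 65, 55, 56, 80, 114, 175, 152, 119, 58, 68, 60]
land phase 27.252070556428016 0.17244438491170688
0.0142 [60, 55, 59, 56, 50, 105, 165, 135, 91, 57, 64, 70, 66, 65, 55, 56, 77, 215, 192, 104, 77, 139, 131, 100, 120, 87, 133, 242, 236, 205, 165, 96, 73, 59, 53, 55, 51, 56, 56, 102, 129, 98, 75, 73, 78, 57, 61, 62, 63, 60, 61, 60, 73, 98, 91, 71, 59, 53, 63, 56, 64, 56, 65, 61, 54, 175, 163, 127, 99, 66, 63, 59]
land phase 26.875667662067848 0.1878760967971642
0.0152 [42, 33, 47, 53, 50, 108, 178, 152, 107, 42, 63, 48, 51, 53, 49, 37, 56, 232, 172, 121, 91, 122, 133, 133, 120, 162, 242, 236, 193, 204, 165, 126, 63, 55, 49, 54, 50, 52, 44, 66, 119, 110, 88, 67, 66, 68, 50, 59, 58, 58, 61, 55, 60, 80, 89, 79, 51, 60, 64, 56, 57, 59, 59, 50, 45, 90, 176, 131, 85, 47, 45, 41]
land phase 27.320596761840356 0.1846296277327849
```

```bash
python3 -m inch '[3.1,-0.8,12,0,0,0,85,0,0,25,0,0,0,85,0,0,30,0,0,0,85,0,0,30,0,0,0,85,0,0,30,0,0,0,85,0,0,22,0,0,0,85,0,0,13,0,0,0,85,0,0,0,0,0,0,85]'
python3 -m inch '[0,0,0,0,0,0,45,0,0,0,0,0,0,45,0,0,0,0,0,0,45,0,0,0,0,0,0,45,0,0,0,0,0,0,45,0,0,0,0,0,0,45,0,0,0,0,0,0,45,0,0,0,0,0,0,45]' 60
```

```text
time: 14.1
tool_pos: [0.669, -0.167, 0.031]
tcp_rot: [-2.483, -1.917, 0.005]
wrist_force: [0.1, 0.7, 0.3]
width: 0.992
grip_force: 0.0
time: 14.9
tool_pos: [0.6731, -0.1683, 0.0367]
tcp_rot: [2.484, 1.918, 0.004]
wrist_force: [-0.1, -0.7, 6.4]
width: 0.637
grip_force: 64.0
```

```bash
python3 -m inch '[0,0,-15,0,0,0,45,0,0,-30,0,0,0,45,0,0,-35,0,0,-3,45,0,0,-35,0,0,-3,45,0,0,-35,0,0,-3,45,0,0,-35,0,0,-3,45,0,0,-25,0,0,-3,45,0,0,-15,0,0,-2,45]'
python3 - <<'E'
from h import *
print(rows((.5135,.265,.262),down(np.radians(2.4))))
E
```

```text
time: 15.7
tool_pos: [0.6719, -0.168, 0.2632]
tcp_rot: [2.171, 2.266, 0.003]
wrist_force: [-0.6, -0.8, -2.0]
width: 0.642
grip_force: 63.8
(array([ 4.393e+02, -1.398e+02,  2.000e-01]), array([0.21, 0.07, 0.03]))
```

```bash
python3 -m inch '[43,-13.7,0,0,0,0,45,43,-13.7,0,0,0,0,45,43,-13.7,0,0,0,0,45,43,-13.7,0,0,0,0,45,43,-13.7,0,0,0,0,45,43,-13.7,0,0,0,0,45,43,-13.7,0,0,0,0,45,43,-13.7,0,0,0,0,45]'
python3 -m inch '[43,-13.7,0,0,0,0,45,35,-11.2,0,0,0,0,45,17.3,-5.3,0,0,0,0,45,0,0,0,0,0,0,45,0,0,0,0,0,0,45,0,0,0,0,0,0,45,0,0,0,0,0,0,45,0,0,0,0,0,0,45]'
python3 - <<'E'
from h import *
p,im=snap("wrist","pics/w6.png");s=sensors.read_state();A=R.from_rotvec(s["tcp_rot"]);P=s["tool_pos"];print(P,np.degrees(np.arctan2(*A.as_matrix()[1::-1,1])))
q,i2=snap("side","pics/s6.png");t,i3=snap("top","pics/t6.png")
zt=P[2]+.0353
print("topface centre",proj(p,(P[0],P[1],zt),True),"side",proj(q,(.513,.265,.21)),"top",proj(t,(.513,.265,.25)))
o=np.zeros((600,800,3),np.uint8)
u,v=proj(p,(P[0],P[1],zt),True).astype(int);u0,v0=u-60,min(v-60,280);print("crop",u0,v0)
o[:480,:480]=cv2.resize(im[v0:v0+120,u0:u0+120],(480,480),interpolation=cv2.INTER_CUBIC)
u,v=proj(q,(.513,.265,.21)).astype(int);print("side crop",u-30,v-50);o[:,490:790]=cv2.resize(i2[v-50:v+50,u-25:u+25],(300,600),interpolation=cv2.INTER_CUBIC)
cv2.imwrite("pics/w6z.png",o)
E
```

```text
time: 16.5
tool_pos: [0.5463, 0.1729, 0.2596]
tcp_rot: [-2.176, -2.266, 0.0]
wrist_force: [1.1, 0.1, -1.8]
width: 0.633
grip_force: 63.9
time: 17.3
tool_pos: [0.5141, 0.2645, 0.2593]
tcp_rot: [2.177, 2.264, -0.0]
wrist_force: [-0.5, 0.1, -1.5]
width: 0.636
grip_force: 63.9
[0.51409641 0.26466245 0.25925317] 2.2541690762892275
topface centre [321.38589462 302.58697522] side [210.37713613 131.8363462 ] top [127.0319328  261.27302082]
crop 261 242
side crop 180 81
```

View pics/w6z.png

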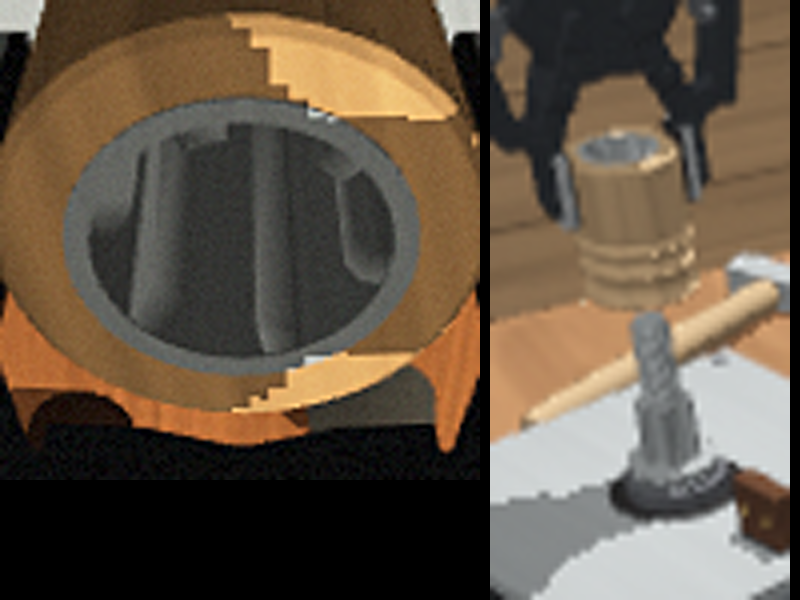

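The bobbin is held in the wrist crop with its bore at (242,240) and lands ending at (370,275), (275,345), (135,320), (110,220), (205,135) and (345,170). The side view shows it above the tip. I check its centre and land angles by casting rays.

```bash
python3 - <<'E'
from h import *
p=viewer.camera_params("wrist");P=sensors.read_state()["tool_pos"]
f=lambda X,Y:(261+X/4-.4,242+Y/4-.4)
for z in(P[2]+.0353,):
    q=np.array([onz(p,f(*t),z,True)[:2] for t in [(63,232),(420,238),(243,98),(243,374),(110,325),(375,325),(110,145)]]);S=np.c_[2*q,np.ones(len(q))];c=np.linalg.lstsq(S,(q**2).sum(1),rcond=None)[0]
    print(z,c[:2],"r",np.sqrt(c[2]+c[0]**2+c[1]**2),"TCP",P[:2])
    for t in [(370,275),(275,345),(140,322),(110,222),(205,135),(345,170)]:
        d=onz(p,f(*t),z,True)[:2]-c[:2];print(np.degrees(np.arctan2(d[1],d[0])).round(1)%60,(np.hypot(*d)*1e3).round(1))
im=cv2.imread("pics/w6.png");t=np.radians(np.arange(0,360,3))
for r in(.0135,.0145,.0152):
    v=np.array([im[tuple(np.round(proj(p,(c[0]+r*np.cos(a),c[1]+r*np.sin(a),z),True)).astype(int)[::-1])].mean() for a in t])
    print(r,(np.degrees(-np.angle((v*np.exp(-6j*t)).sum()))/6)%60,v.astype(int).tolist())
E
```

```text
0.29452747722843853 [0.51389213 0.26453444] r 0.019410494462052147 TCP [0.51397631 0.26491991]
45.9 14.8
46.7 15.3
46.400000000000006 16.2
49.0 14.7
46.7 15.4
46.3 15.0
0.0135 39.08681692995488 [59, 54, 53, 52, 47, 51, 50, 55, 56, 53, 49, 53, 53, 67, 76, 88, 63, 52, 57, 58, 50, 48, 49, 55, 40, 56, 68, 74, 69, 67, 52, 52, 51, 47, 49, 45, 48, 50, 48, 51, 67, 73, 81, 82, 82, 103, 99, 85, 59, 51, 71, 59, 98, 87, 82, 72, 69, 52, 42, 44, 46, 51, 43, 46, 46, 49, 45, 43, 54, 81, 87, 103, 101, 91, 84, 80, 68, 61, 50, 41, 52, 52, 47, 52, 52, 50, 55, 48, 52, 57, 51, 49, 50, 57, 120, 94, 81, 71, 54, 51, 49, 49, 58, 56, 49, 54, 51, 51, 51, 55, 56, 55, 53, 48, 76, 93, 82, 81, 69, 62]
0.0145 41.69674312050305 [55, 50, 54, 53, 58, 49, 52, 49, 49, 57, 48, 59, 55, 51, 71, 87, 81, 66, 65, 56, 54, 50, 49, 56, 50, 45, 57, 72, 73, 70, 54, 49, 54, 82, 67, 69, 76, 65, 80, 61, 73, 75, 73, 100, 94, 103, 45, 65, 88, 106, 98, 95, 100, 91, 85, 72, 69, 66, 54, 47, 42, 42, 47, 45, 47, 41, 47, 43, 46, 46, 65, 64, 97, 98, 89, 77, 70, 62, 54, 42, 46, 45, 47, 54, 51, 54, 52, 56, 47, 50, 54, 52, 53, 52, 87, 96, 80, 75, 61, 56, 50, 57, 55, 52, 49, 54, 53, 57, 51, 55, 47, 57, 51, 53, 65, 96, 78, 73, 68, 52]
0.0152 42.39415037957684 [44, 48, 43, 46, 51, 46, 47, 52, 52, 48, 48, 55, 55, 51, 88, 88, 86, 77, 69, 56, 54, 54, 49, 50, 50, 44, 55, 72, 73, 72, 51, 50, 48, 75, 90, 82, 75, 62, 68, 46, 79, 77, 77, 99, 97, 77, 63, 107, 103, 97, 100, 96, 100, 99, 86, 82, 73, 68, 60, 48, 43, 44, 46, 49, 44, 51, 45, 47, 43, 48, 47, 42, 68, 105, 93, 77, 72, 64, 54, 52, 54, 55, 51, 54, 49, 52, 49, 57, 48, 56, 51, 53, 48, 54, 107, 96, 82, 68, 61, 44, 52, 55, 52, 54, 57, 48, 51, 54, 53, 48, 56, 48, 54, 55, 71, 95, 88, 72, 68, 59]
```

Bore centre (0.5139, 0.2645) agrees with the TCP, and the keyways at about 16° match the splines at 15°. I go down over the nose.

```bash
python3 -m inch '[0.4,0,4,0,0,0.8,45,0,0,7,0,0,0,45,0,0,8,0,0,0,45,0,0,8,0,0,0,45,0,0,8,0,0,0,45,0,0,8,0,0,0,45,0,0,5,0,0,0,45,0,0,0,0,0,0,45]'
```

```text
time: 18.25
tool_pos: [0.5131, 0.2656, 0.2099]
tcp_rot: [-2.191, -2.25, 0.003]
wrist_force: [0.5, -1.0, -2.1]
width: 0.64
grip_force: 63.9
```

```bash
python3 -m inch '[0,0,3,0,0,0,45,0,0,3,0,0,0,45,0,0,3,0,0,0,45,0,0,3,0,0,0,45,0,0,2,0,0,0,45,0,0,2,0,0,0,45,0,0,0,0,0,0,45,0,0,0,0,0,0,45]'
```

```text
time: 19.05
tool_pos: [0.5137, 0.2659, 0.1953]
tcp_rot: [2.192, 2.251, -0.0]
wrist_force: [-0.1, 0.4, -2.3]
width: 0.638
grip_force: 63.9
```

```bash
python3 -m inch '[0,0,3,0,0,0,45,0,0,3,0,0,0,45,0,0,3,0,0,0,45,0,0,3,0,0,0,45,0,0,2,0,0,0,45,0,0,2,0,0,0,45,0,0,0,0,0,0,45,0,0,0,0,0,0,45]'
```

```text
time: 19.85
tool_pos: [0.5138, 0.2658, 0.179]
tcp_rot: [2.191, 2.251, -0.0]
wrist_force: [1.2, -1.0, -2.9]
width: 0.641
grip_force: 63.8
```

```bash
python3 -m inch '[0,0,3,0,0,0,45,0,0,3,0,0,0,45,0,0,3,0,0,0,45,0,0,3,0,0,0,45,0,0,2,0,0,0,45,0,0,2,0,0,0,45,0,0,2,0,0,0,45,0,0,0,0,0,0,45]' 110
```

```text
time: 20.65
tool_pos: [0.5139, 0.2658, 0.1619]
tcp_rot: [2.191, 2.251, 0.0]
wrist_force: [-0.1, -2.7, 4.2]
width: 0.627
grip_force: 115.6
```

```bash
python3 -m inch '[0,0,1,0,0,0,45,0,0,1,0,0,0,45,0,0,1,0,0,0,45,0,0,0.5,0,0,0,45,0,0,0.5,0,0,0,45,0,0,0,0,0,0,45,0,0,0,0,0,0,45,0,0,0,0,0,0,45]'
```

```text
time: 21.45
tool_pos: [0.5139, 0.2658, 0.1589]
tcp_rot: [2.191, 2.251, 0.001]
wrist_force: [-2.1, -4.4, 9.5]
width: 0.628
grip_force: 116.2
```

```bash
python3 -m inch '[0,0,1,0,0,0,45,0,0,1,0,0,0,45,0,0,0.5,0,0,0,45,0,0,0,0,0,0,45,0,0,0,0,0,0,45,0,0,0,0,0,0,45,0,0,0,0,0,0,45,0,0,0,0,0,0,45]'
```

```text
time: 22.25
tool_pos: [0.514, 0.2659, 0.1588]
tcp_rot: [2.191, 2.251, 0.001]
wrist_force: [-7.2, -6.4, 20.8]
width: 0.631
grip_force: 117.6
```

```bash
python3 - <<'E'
from h import *
from workcell import job
q,im=snap("side","pics/s9.png");o=cv2.imread("pics/s6.png")
u,v=proj(q,(.535,.188,.125)).astype(int)
def cen(i):
    h=cv2.cvtColor(i,cv2.COLOR_BGR2HSV)[v-14:v+14,u-12:u+12];m=cv2.inRange(h,(0,70,20),(15,255,150));return cv2.countNonZero(m),np.argwhere(m).mean(0)
print(cen(o),cen(im));s=sensors.read_state();print(s["tool_pos"],s["wrist_force"],s["grip_force"])
print(job.finish_job())
E
```

```text
(95, array([14.44210526, 12.62105263])) (95, array([14.37894737, 12.56842105]))
[0.51396296 0.26591718 0.15880608] [-6.64346101 -5.42513069 20.32954018] 117.57365603931248
the job is handed in; nothing more can be done
None
```

I handed the job in at about 22 s of the 67 s allowed; no verdict came back. The lock key is down in its slot with the handle resting on the plate, and the pale bobbin is meshed and fully home, gripped at about 118 N and pressed down with about 20 N on the bottomed collar.

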